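Half-turn a bayonet lamp cap and hold it for the alignment check

ROBOT

A 7-joint arm with a two-finger parallel gripper is mounted at the origin on the work surface. World frame = base frame: x ahead of the robot, y to its left, z up, the work surface at z = 0. Lengths are in m, angles in rad, forces in N, time in s.
With the tool pointing down it reaches from about 0.4 to 0.85 m from the base axis. Payload 10.4 kg.
Tool frame: the origin (TCP) lies between the finger pads; the fingertips stand 19 mm ahead of it and the grasp point (between the pads) is the TCP; x points along the fingers, y is the direction in which the jaws open and shut, and the axes are right-handed (so a half turn about x gives the same grasp; the last joint's range is limited). The gripper opens to 87 mm and grips with 3 to 60 N. Pads are 19 mm wide; open, the fingers measure 117 mm over their backs; the gripper's body (75 mm by 190 mm) begins 51 mm behind the grasp point.
Start: joints at [-1.261, 0.332, -0.065, 1.46, 0.022, 1.35, -0.088], TCP at [0.204, 0.591, 0.242] pointing down, gripper open.
Joint ranges: [-2.6, 2.6], [-0.5, 2.12], [-1.47, 1.34], [0.16, 2.42], [-1.27, 4.41], [0.06, 2.06], [-2.6, 2.6]. Speed limits (rad/s): [2.22, 2.22, 2.79, 2.79, 3.14, 3.14, 3.14].

INTERFACE

Orientations are given as a unit quaternion [x, y, z, w].
In Python, from bench import r gives the robot as it stands.
- The arm moves only by the tool drive_tool, never from a script. Its argument "motion" is a list of rows, each a list of 4 numbers: the shift along the tool's x, y, z in cm, then the turn about the tool's x in units of 5 degrees (1.0 is 5 degrees). In form: [[tx, ty, tz, twist], ...]. A call has 1 to 20 rows; each row is the pose to reach, as a shift and turn from the pose commanded when the call began, along the tool's axes at that moment; what a row does not reach only later rows make up. A row lasts 1/12 s, in which the tool goes at most 41.7 mm and 7.16 degrees, less where a joint would pass 70% of its speed; a pose out of reach is approached as far as the arm can. A call with a gripper value outside its range is refused whole. "grip" is the closure in counts, from 0 (fully open) to 255 (shut), set as the call begins (left out, the last holds). The fingers move at their own pace and stop on an object; "force" is the grip in N (left out, the last holds). Time passes only in rows, so rows that repeat a pose let the fingers close. It gives the time, the measured TCP pose, the force and the opening at its end, in the units of the state.
- r.read_state(): the state, without advancing time (a new reading comes with each control period).
- r.camera(name): name is "scene" or "top" or "wrist"; returns the picture (480x640x3 uint8, red, green, blue); there is no depth.
- r.calibration(name): a dict with "fx", "fy", "cx", "cy" (pixels), "xyz" and "orientation" of the camera in the world. Camera axes: x right, y up, looking along -z (the intrinsics and any distortion apply to the point x, -y, -z); pixel columns grow to the right and rows downward; lengths in m; the calibration is good to about 2 mm. A picture is of the moment at which its call begins: read the wrist's pose just before it. calibration takes no time and is no camera call; for the wrist camera it gives the pose at the moment of the call.
- r.close_job(): hands the job in, once; it reports no verdict.
The state is a dict: "time": time; "joint_positions": joint angles; "joint_vel": joint speeds; "joint_torque": joint torques, N m; "ee_pos": TCP position; "eef_rot": TCP orientation; "ft_force": force on the tool from outside, world axes, zero at the start; "torque": the same for the moment, N m; "width": finger opening in m.
Only numpy, scipy, OpenCV 4.12 (cv2) and the standard library are available. Lean on these libraries where they do the work, as an engineer would, in place of code of your own. Each camera call takes 0.05 s, during which the arm holds its last target.

TASK

Wind the handwheel of the optical bench clockwise until the lamp house comes up against the stop block in front of the lens. Then take the lamp cap by its grip bar out of its stand, put it lamp-down into the collar on top of the lamp house (bar along the rails), press it home against the spring so that its flange sits on the collar, and turn it clockwise half-way to its lock, bar diagonal to the rails, without letting it click in. Finish while holding it there - gripped, pressed home, half-turned and still - so that the lamp can be checked against the lens before it is locked; leave the other things on the desk alone.

Things in the scene. Friction and masses are not known exactly. Their poses are not given: they have to be found in the camera images.
- handwheel: Handwheel on a square grey gearbox at one end of the optical bench: dark ring, 102 mm outer diameter, three spokes, rim top 87 mm above the desk. Origin on its vertical axis, 71 mm above the desk; x points to the winding knob, z up. One clockwise turn (seen from above) moves the lamp house 30 mm towards the lens. Light friction, about 2.5 N at the knob; comes up hard at the stop.
- wheel_knob (a point): Middle of the upright round black winding knob on the handwheel's rim: 20 mm in diameter, 40 mm tall (92 to 132 mm above the desk), 45 mm from the wheel's axis. It spins freely on its pin, so it can be pinched and led round in a level circle without turning the hand; its own axes mean nothing.
- lamp_house (a joint): Travel of the lamp house along the rails in m, growing as it goes away from the handwheel towards the lens. 0.060 = against the steel stop block; starts between about 0.004 and 0.030. Driven only by the handwheel.
- collar_top (a point): Centre of the bayonet collar's mouth, in its top face, 150 mm above the desk, on the lamp house (grey vented box 90 x 90 mm, top at 126 mm). z up, y along the rails towards the handwheel. Aluminium collar: 68 mm outside, 41 mm bore; two entry slots 13 mm wide on its y axis, out to 55 mm diameter, let the cap's lugs in. Moves with the lamp house.
- cap_grip (a point): Centre of the lamp cap's grip bar; x along the bar, z up. Bar: black, 54 mm long, 14 thick, 44 tall (22 below to 22 above this point). Under it a round flange, 68 mm diameter, 6 mm thick, its underside 28 mm below this point, then the boss with two lugs, then the lamp down to 86 mm below. With the flange on the collar this point is 28 mm above collar_top.
- lamp_cap: The lamp cap (loose, about 0.18 kg); origin at the centre of the flange's underside, x along the bar. Boss: steel, 38 mm diameter, 24 mm long, foot chamfered; two lugs on it along x: 51 mm over both, 7 mm wide, 5 mm tall, 12 to 17 mm below the origin. Lamp: 18 mm diameter. Either way round fits. Waits lamp-down in its stand, flange on the rim.
- contact_ring: Sprung brass ring in the collar that pushes the cap up: 2 N when first met (flange 8 mm above the collar), 9 N with the flange on the collar. Lugs can turn only with the flange pressed within 4 mm of the collar, and only clockwise from above: from bar along the rails (+-10 deg play) to bar across them (90 deg), where the spring lifts the cap 2.5 mm into the lock (the click).
- cap_stand: Fixed aluminium tube on a round foot (86 mm in diameter) in which the lamp cap waits, lamp down, flange on the rim. Origin at the centre of its underside. Outer diameter 70 mm, inner 55 mm, rim 72 mm above the desk (cap_grip starts 100 mm above the desk). Lift the cap at least 65 mm to clear it.
- lens_cell: Bystander: black lens cell standing on the desk, 52 mm in diameter, 34 mm tall, origin at the centre of its underside. Leave alone.
- lamp_box: Bystander: cardboard box 55 x 55 x 75 mm standing on the desk, origin at the centre of its underside. Leave alone.
- stereo_viewer: Bystander: black hand viewer lying on the desk, 175 mm long along its x, two square lenses side by side (122 mm over both) at the +x end and a round handle to -x, 17 mm thick. Leave alone.
- bench: The optical bench, fixed: aluminium base 110 x 500 mm, two steel rails along its y, wheel at +y (165 mm from its origin), lens with black 80 mm holder at -y (180 mm from its origin, top 142 mm above the desk). Origin on the desk, x across the rails, y along the rails towards the handwheel.

How it is judged:
By the outcome, as a careful person would: the job done as asked, in the order asked, and still so for the second after the job is handed in, while the arm keeps its last pose, push and grip.
It also fails if it takes over 72 s, if anything falls off the work surface, if the arm or the gripper's body presses on something with over 40 N, if the wrist force passes 120 N, or if a joint passes its speed limit or range.

## Working session

There is one attempt and no reset: what is moved stays moved. The work goes in short steps, Python scripts to look and compute and a tool call to move; the robot and the scene stay as the last step left them, time stands still between calls to the robot, and variables do not carry over. Pictures are saved under pics/ and viewed, and the job is handed in when it is done.

Besides the shell and the picture viewer there is one more tool, called after "Request:" in YAML: its name, and indented under it one key for each argument. drive_tool: Moves the arm, as the interface text tells. Its arguments: {"type":"object","properties":{"motion":{"type":"array","items":{"type":"array","items":{"type":"number"}}},"grip":{"type":"number"},"force":{"type":"number"}},"required":["motion"]}

```bash
mkdir -p pics; ls; python3 - <<'E'
from bench import r
import cv2
print(r.read_state())
for n in ("scene","top","wrist"):
    print(n,r.calibration(n))
    cv2.imwrite(f"pics/{n}0.png",r.camera(n)[:,:,::-1])
E
```

```text
pics
{'time': 0.0, 'joint_positions': array([-1.2605895 ,  0.33287706, -0.06469107,  1.46093472,  0.02159784,
        1.34991105, -0.08847433]), 'joint_vel': array([-3.68853317e-05, -7.97551810e-04, -3.55221269e-05,  1.07388280e-03,
        9.39099857e-04,  6.86566231e-06, -4.27404289e-04]), 'joint_torque': array([-7.62324216e-04, -6.23256755e+01,  2.39849766e-02, -3.89898956e+01,
       -6.14503096e-02,  3.98221775e-02,  1.90863916e-04]), 'ee_pos': array([0.20407645, 0.59036028, 0.24075382]), 'eef_rot': array([ 0.11660588,  0.6974018 , -0.11761325,  0.69728109]), 'ft_force': array([-0.77107259, -0.55065227,  0.08143373]), 'torque': array([ 0.04798422, -0.03636692, -0.02183956]), 'width': 0.08713570219636836}
scene {'fx': 463.50583209721833, 'fy': 463.50583209721833, 'cx': 318.23564789245955, 'cy': 235.43385238251014, 'xyz': array([ 1.15356974, -0.02911082,  0.81908142]), 'orientation': array([0.25751551, 0.23933253, 0.62736229, 0.69485413])}
top {'fx': 535.633432707892, 'fy': 535.633432707892, 'cx': 321.5215239225904, 'cy': 236.0100693727578, 'xyz': array([0.34807507, 0.01839725, 1.21965349]), 'orientation': array([-0.0739314 ,  0.05109852,  0.70535447, -0.70313453])}
wrist {'fx': 353.4915261070579, 'fy': 353.4915261070579, 'cx': 320.0008823197172, 'cy': 241.19912180889781, 'xyz': array([0.13274806, 0.61557386, 0.38606822]), 'orientation': array([-0.11454459, -0.08043371,  0.57464817,  0.80634325])}
```

View pics/scene0.png

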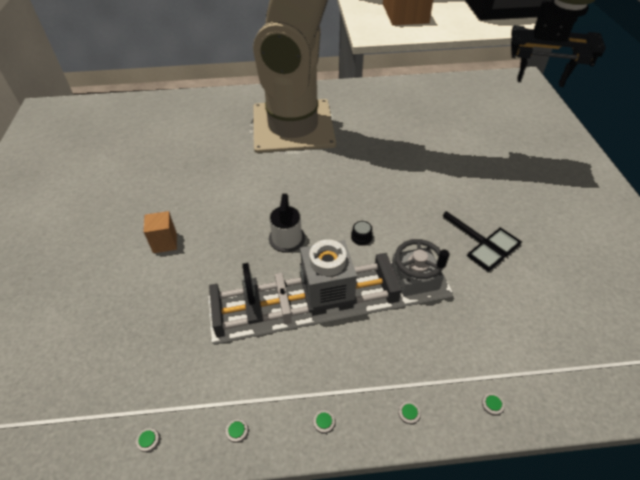

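View pics/top0.png

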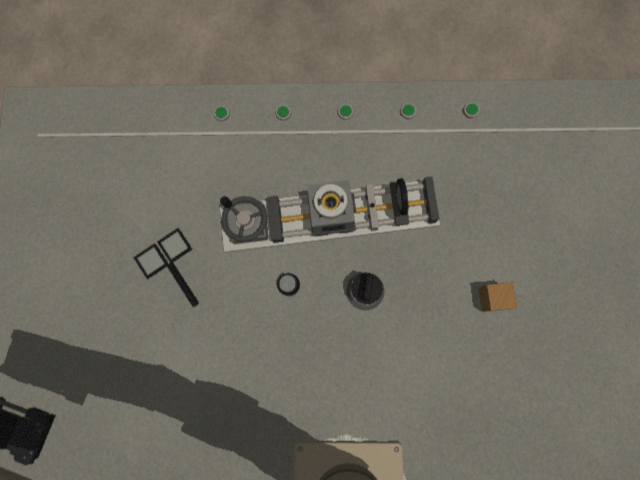

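View pics/wrist0.png

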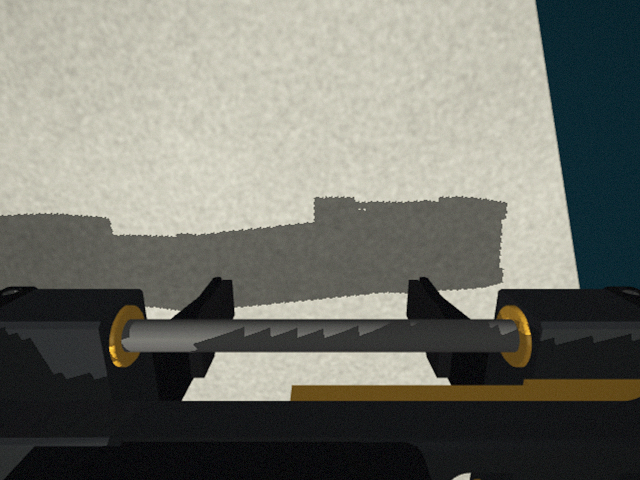

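The top view shows the wheel at about (244,219) with its knob at (226,202), the collar at (331,201), the cap at (367,288), the lens cell at (288,284) and the box at (497,296). I'll enlarge it to read these more closely.

```bash
cat > h.py <<'E'
import numpy as np,cv2
from scipy.spatial.transform import Rotation as R
from bench import r
def ray(cal,u,v):
    d=np.array([(u-cal['cx'])/cal['fx'],-(v-cal['cy'])/cal['fy'],-1.])
    return cal['xyz'],R.from_quat(cal['orientation']).apply(d)
def at(cal,u,v,z):
    o,d=ray(cal,u,v); return o+d*(z-o[2])/d[2]
def px(cal,p):
    q=R.from_quat(cal['orientation']).inv().apply(np.array(p)-cal['xyz'])
    return cal['cx']-cal['fx']*q[...,0]/q[...,2], cal['cy']+cal['fy']*q[...,1]/q[...,2]
def crop(img,u0,v0,u1,v1,s,name):
    c=img[v0:v1,u0:u1]
    cv2.imwrite(name,cv2.resize(c,None,fx=s,fy=s,interpolation=cv2.INTER_CUBIC))
E
python3 - <<'E'
from h import *
t=cv2.imread('pics/top0.png');s=cv2.imread('pics/scene0.png')
crop(t,210,170,450,320,3.3,'pics/t_c.png')
crop(s,200,180,460,345,3,'pics/s_c.png')
E
```

```text
(no output)
```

View pics/t_c.png

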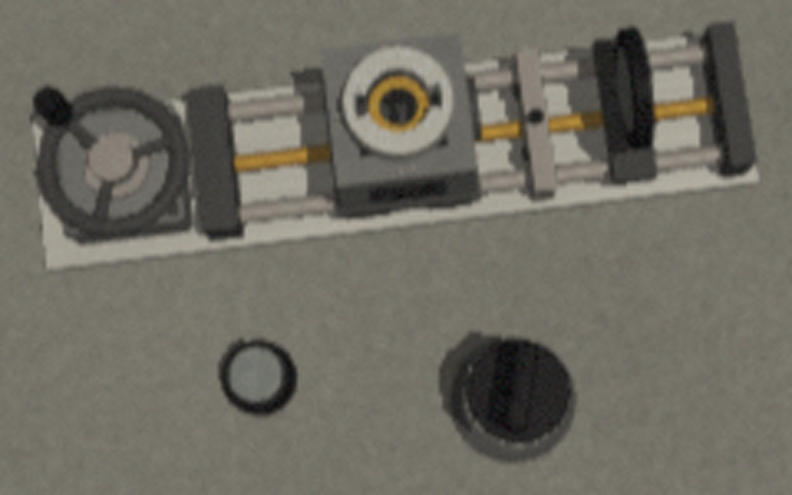

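View pics/s_c.png

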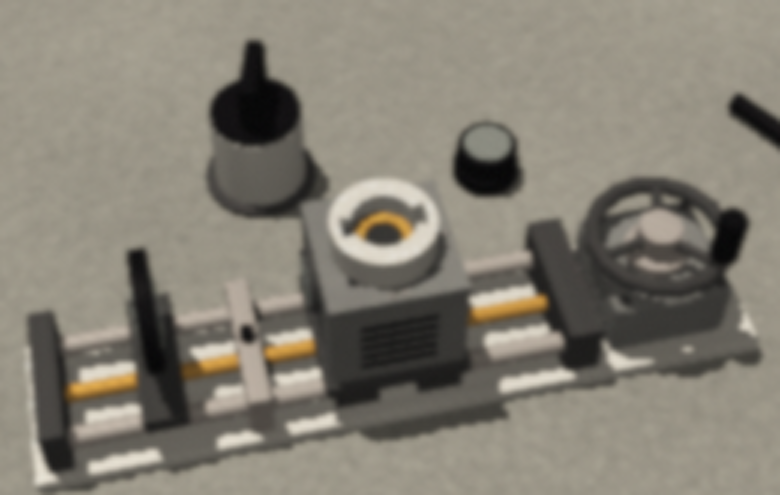

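```bash
python3 - <<'E'
from h import *
T=r.calibration('top');S=r.calibration('scene')
def t(x,y):return 210+x/3.3,170+y/3.3
def s(x,y):return 200+x/3,180+y/3
def go(n,c,uv,z): print(n,np.round(at(c,*uv,z),4))
go('wheel T',T,t(112,163),.083);go('wheel S',S,s(655,232),.083)
go('knob T',T,t(52,105),.132);go('knobtop S',S,s(734,216),.132);go('knobmid S',S,s(729,238),.112)
go('base a',T,t(48,268),.01);go('base b',T,t(757,180),.01)
go('collar T',T,t(398,100),.15);go('collar S',S,s(385,222),.15)
go('slot l',T,t(346,101),.15);go('slot r',T,t(452,98),.15)
go('flange T',T,t(520,390),.078);go('flange S',S,s(255,112),.078)
go('bar T a',T,t(515,345),.122);go('bar T b',T,t(505,425),.122);
go('bartop S',S,s(255,45),.122);
print('box top',at(T,508,296,.075))
E
```

```text
wheel T [0.5894 0.2244 0.083 ]
wheel S [0.5925 0.2225 0.083 ]
knob T [0.617  0.2549 0.132 ]
knobtop S [0.6224 0.2586 0.132 ]
knobmid S [0.6244 0.2587 0.112 ]
base a [0.5305 0.2805 0.01  ]
base b [ 0.5897 -0.2122  0.01  ]
collar T [0.614  0.0344 0.15  ]
collar S [0.6182 0.0362 0.15  ]
slot l [0.6136 0.0668 0.15  ]
slot r [0.615  0.0008 0.15  ]
flange T [ 0.4393 -0.0424  0.078 ]
flange S [ 0.4476 -0.04    0.078 ]
bar T a [ 0.4638 -0.0374  0.122 ]
bar T b [ 0.4143 -0.0305  0.122 ]
bartop S [ 0.423  -0.0359  0.122 ]
box top [ 0.42230478 -0.33735292  0.075     ]
```

```bash
python3 - <<'E'
from h import *
s=r.read_state();M=R.from_quat(s['eef_rot']).as_matrix();print(M.round(3))
y=M[:,1];print('yaw y',np.degrees(np.arctan2(y[1],y[0])))
d=np.array([.55,.19,.30])-s['ee_pos'];print(M.T@d*100)
E
```

```text
[[-0.     0.327  0.945]
 [-0.001  0.945 -0.327]
 [-1.    -0.001  0.   ]]
yaw y 70.93138189779211
[ -5.87525104 -26.55347048  45.77433584]
```

```bash
cat >> h.py <<'E'
def rel(p,yaw=None):
    s=r.read_state();M=R.from_quat(s['eef_rot']).as_matrix()
    y=M[:,1];c=np.degrees(np.arctan2(y[1],y[0]))
    print('cm',(M.T@(np.array(p)-s['ee_pos'])*100).round(2),'yaw',c.round(2), 'twist',None if yaw is None else round((c-yaw)/5,3))
E
python3 -c "
from h import *
rel([.61,.235,.27])"
```

```text
cm [ -2.88 -20.34  49.97] yaw 70.93 twist None
```

Request:
drive_tool:
  motion:
    - [-2.9,-1.5,3.8,0]
    - [-2.9,-3,7.6,0]
    - [-2.9,-4.5,11.4,0]
    - [-2.9,-6.0,15.2,0]
    - [-2.9,-7.5,19,0]
    - [-2.9,-9,22.8,0]
    - [-2.9,-10.5,26.6,0]
    - [-2.9,-12,30.4,0]
    - [-2.9,-13.5,34.2,0]
    - [-2.9,-15,38,0]
    - [-2.9,-16.5,41.8,0]
    - [-2.9,-18,45.6,0]
    - [-2.9,-20.3,50,0]
    - [-2.9,-20.3,50,0]
    - [-2.9,-20.3,50,0]
    - [-2.9,-20.3,50,0]
  grip: 110

```text
time: 1.48
ee_pos: [0.6104, 0.2352, 0.27]
eef_rot: [0.117, 0.698, -0.118, 0.697]
ft_force: [-0.1, 0.1, 0.1]
width: 0.0493
```

```bash
python3 - <<'E'
from h import *
s=r.read_state();print(s['time'],s['ee_pos'],s['width'],s['joint_positions'].round(2),s['ft_force'])
c=r.calibration('wrist');i=r.camera('wrist')[:,:,::-1];cv2.imwrite('pics/w1.png',i);cv2.imwrite('pics/w1.npy.png',i)
import pickle;pickle.dump(c,open('w1.pkl','wb'))
E
```

```text
1.4833 [0.61043364 0.2351637  0.27001914] 0.04930733355733256 [-0.61  0.39  0.24  1.34 -0.09  1.42  0.86] [-0.11830112  0.10467572  0.10964567]
```

View pics/w1.png

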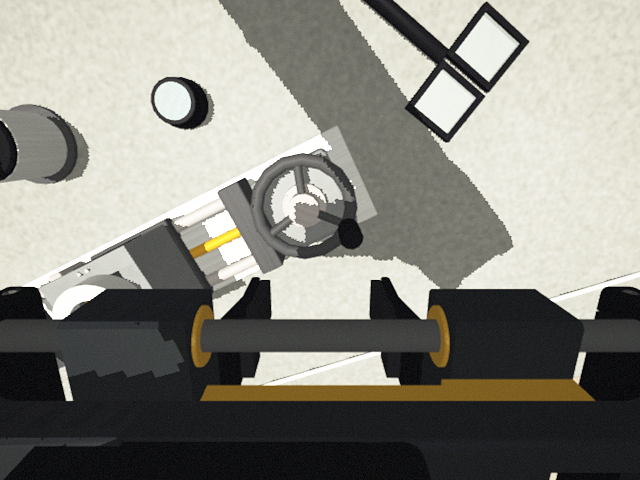

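Wrist view: knob top at about (350,232), wheel ring centred at about (303,205), fingertips near row 300.

```bash
python3 - <<'E'
from h import *
import pickle;c=pickle.load(open('w1.pkl','rb'))
crop(cv2.imread('pics/w1.png'),230,130,390,270,5,'pics/w1c.png')
E
```

```text
(no output)
```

View pics/w1c.png

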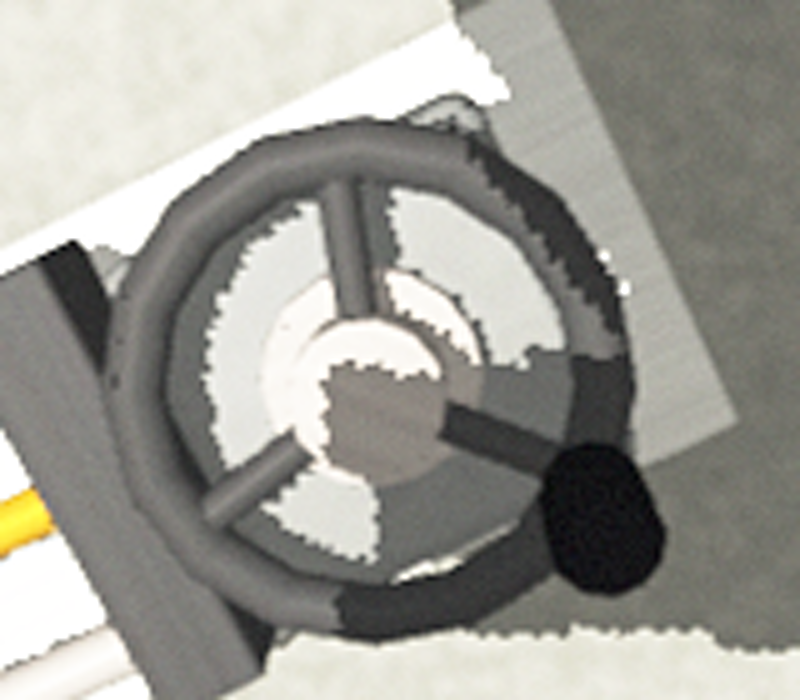

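```bash
python3 - <<'E'
from h import *
import pickle;c=pickle.load(open('w1.pkl','rb'))
w=at(c,230+373/5,130+379/5,.08);k=at(c,230+606/5,130+536/5,.131);k2=at(c,230+603/5,130+518/5,.112)
print(w,k,k2,np.linalg.norm((k-w)[:2]),np.linalg.norm((k2-w)[:2]),np.degrees(np.arctan2(*(k-w)[1::-1])))
cal=c
for dx in (0,.02): print(px(c,[w[0],w[1],.08]))
E
```

```text
[0.59193993 0.22595555 0.08      ] [0.62157125 0.25891608 0.131     ] [0.62374592 0.25933135 0.112     ] 0.04432168402244007 0.046103850605478 48.04464773097559
(np.float64(304.6), np.float64(205.79999999999995))
(np.float64(304.6), np.float64(205.79999999999995))
```

```bash
python3 -c "
from h import *
rel([.622,.259,.117])"
```

```text
cm [15.32  2.53  0.44] yaw 70.98 twist None
```

Request:
drive_tool:
  motion:
    - [0,1.5,0.4,0]
    - [2,2.5,0.4,0]
    - [5,2.5,0.4,0]
    - [8,2.5,0.4,0]
    - [11,2.5,0.4,0]
    - [13.5,2.5,0.4,0]
    - [15.3,2.5,0.4,0]
    - [15.3,2.5,0.4,0]
    - [15.3,2.5,0.4,0]

```text
time: 2.28
ee_pos: [0.6211, 0.2593, 0.1173]
eef_rot: [0.116, 0.698, -0.116, 0.697]
ft_force: [-0.5, 1.3, 0.2]
width: 0.0497
```

Request:
drive_tool:
  motion:
    - [0,0,0,0]
    - [0,0,0,0]
    - [0,0,0,0]
    - [0,0,0,0]
    - [0,0,0,0]
    - [0,0,0,0]
  grip: 255
  force: 20

```text
time: 2.78
ee_pos: [0.6227, 0.2583, 0.1181]
eef_rot: [0.118, 0.697, -0.117, 0.698]
ft_force: [0.5, -1.3, 0.3]
width: 0.0195
```

```bash
cat > circ.py <<'E'
import numpy as np,sys
a0,step,n=map(float,sys.argv[1:4])
f=lambda a:(4.5*np.cos(np.radians(a-71)),4.5*np.cos(np.radians(a+19)))
A=[a0-step*(i+1) for i in range(int(n))]
y0,z0=f(a0)
print([[0,round(f(a)[0]-y0,2),round(f(a)[1]-z0,2),0] for a in A],A[-1])
E
python3 circ.py 48 13 20
```

```text
[[0, np.float64(-0.5), np.float64(0.89), 0], [0, np.float64(-1.19), np.float64(1.64), 0], [0, np.float64(-2.03), np.float64(2.21), 0], [0, np.float64(-2.98), np.float64(2.59), 0], [0, np.float64(-3.99), np.float64(2.74), 0], [0, np.float64(-5.0), np.float64(2.66), 0], [0, np.float64(-5.97), np.float64(2.35), 0], [0, np.float64(-6.85), np.float64(1.84), 0], [0, np.float64(-7.59), np.float64(1.13), 0], [0, np.float64(-8.15), np.float64(0.28), 0], [0, np.float64(-8.51), np.float64(-0.67), 0], [0, np.float64(-8.64), np.float64(-1.68), 0], [0, np.float64(-8.54), np.float64(-2.69), 0], [0, np.float64(-8.22), np.float64(-3.66), 0], [0, np.float64(-7.69), np.float64(-4.53), 0], [0, np.float64(-6.97), np.float64(-5.26), 0], [0, np.float64(-6.11), np.float64(-5.8), 0], [0, np.float64(-5.15), np.float64(-6.14), 0], [0, np.float64(-4.14), np.float64(-6.26), 0], [0, np.float64(-3.13), np.float64(-6.14), 0]] -212.0
```

Request:
drive_tool:
  motion:
    - [0,-0.5,0.89,0]
    - [0,-1.19,1.64,0]
    - [0,-2.03,2.21,0]
    - [0,-2.98,2.59,0]
    - [0,-3.99,2.74,0]
    - [0,-5.0,2.66,0]
    - [0,-5.97,2.35,0]
    - [0,-6.85,1.84,0]
    - [0,-7.59,1.13,0]
    - [0,-8.15,0.28,0]
    - [0,-8.51,-0.67,0]
    - [0,-8.64,-1.68,0]
    - [0,-8.54,-2.69,0]
    - [0,-8.22,-3.66,0]
    - [0,-7.69,-4.53,0]
    - [0,-6.97,-5.26,0]
    - [0,-6.11,-5.8,0]
    - [0,-5.15,-6.14,0]
    - [0,-4.14,-6.26,0]
    - [0,-3.13,-6.14,0]

```text
time: 4.45
ee_pos: [0.5545, 0.2477, 0.1179]
eef_rot: [0.117, 0.697, -0.118, 0.697]
ft_force: [1.0, -4.9, 6.7]
width: 0.0198
```

```bash
python3 - <<'E'
from h import *
s=r.read_state();p=s['ee_pos'];d=p[:2]-[.592,.2255];print(p,s['ft_force'],s['width'],np.degrees(np.arctan2(d[1],d[0])),np.hypot(*d))
t=np.ascontiguousarray(r.camera('top')[:,:,::-1]);crop(t,210,170,450,320,3.3,'pics/t2.png')
E
python3 circ.py -212 13 20|sed 's/np.float64(\([^)]*\))/\1/g'
```

```text
[0.55449472 0.24767888 0.1179153 ] [ 1.00933573 -4.92101278  6.68386163] 0.01975482383846075 149.40189961321113 0.04357234551610806
[[0, 0.96, 0.34, 0], [0, 1.82, 0.89, 0], [0, 2.53, 1.61, 0], [0, 3.07, 2.48, 0], [0, 3.39, 3.45, 0], [0, 3.49, 4.46, 0], [0, 3.35, 5.47, 0], [0, 3.0, 6.43, 0], [0, 2.43, 7.28, 0], [0, 1.7, 7.98, 0], [0, 0.82, 8.5, 0], [0, -0.15, 8.8, 0], [0, -1.17, 8.88, 0], [0, -2.18, 8.73, 0], [0, -3.12, 8.36, 0], [0, -3.96, 7.78, 0], [0, -4.65, 7.03, 0], [0, -5.15, 6.14, 0], [0, -5.44, 5.17, 0], [0, -5.51, 4.15, 0]] -472.0
```

View pics/t2.png

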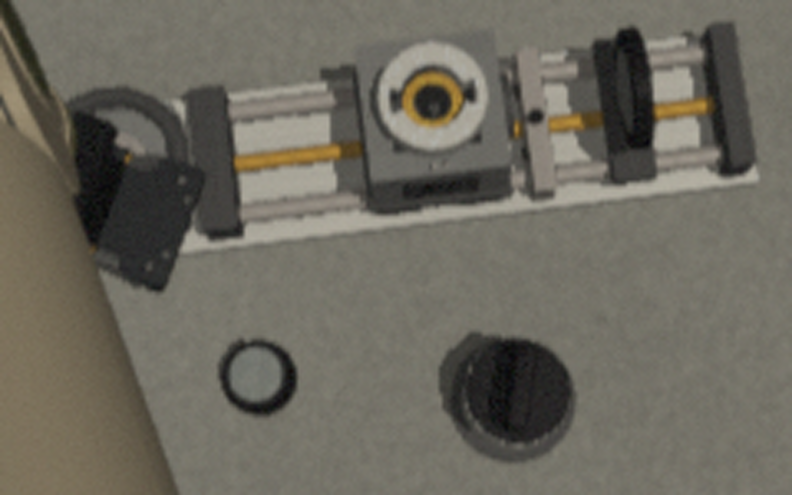

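```bash
python3 circ.py -212 10 7|sed 's/np.float64(\([^)]*\))/\1/g';python3 circ.py -282 4 8|sed 's/np.float64(\([^)]*\))/\1/g'
```

```text
[[0, 0.75, 0.24, 0], [0, 1.44, 0.61, 0], [0, 2.06, 1.09, 0], [0, 2.58, 1.68, 0], [0, 3.0, 2.34, 0], [0, 3.29, 3.07, 0], [0, 3.45, 3.84, 0]] -282.0
[[0, 0.03, 0.31, 0], [0, 0.03, 0.63, 0], [0, 0.02, 0.94, 0], [0, -0.02, 1.25, 0], [0, -0.08, 1.56, 0], [0, -0.16, 1.86, 0], [0, -0.27, 2.16, 0], [0, -0.39, 2.45, 0]] -314.0
```

Request:
drive_tool:
  motion:
    - [0,0.75,0.24,0]
    - [0,1.44,0.61,0]
    - [0,2.06,1.09,0]
    - [0,2.58,1.68,0]
    - [0,3.0,2.34,0]
    - [0,3.29,3.07,0]
    - [0,3.45,3.84,0]
    - [0,3.45,3.84,0]

```text
time: 5.17
ee_pos: [0.6033, 0.2682, 0.118]
eef_rot: [0.118, 0.697, -0.117, 0.698]
ft_force: [2.6, 0.0, 7.4]
width: 0.0192
```

```bash
python3 - <<'E'
from h import *
s=r.read_state();p=s['ee_pos'];d=p[:2]-[.592,.2255];print(p,s['ft_force'],s['width'],np.degrees(np.arctan2(d[1],d[0])),np.hypot(*d))
t=np.ascontiguousarray(r.camera('top')[:,:,::-1]);crop(t,280,170,450,240,4.5,'pics/t3.png')
t=np.ascontiguousarray(r.camera('scene')[:,:,::-1]);crop(t,200,220,400,345,4,'pics/s3.png')
E
```

```text
[0.60326199 0.26823071 0.11798758] [2.60297392 0.01423953 7.39001086] 0.0191863150173722 75.2350431757032 0.04418988479579533
```

View pics/t3.png

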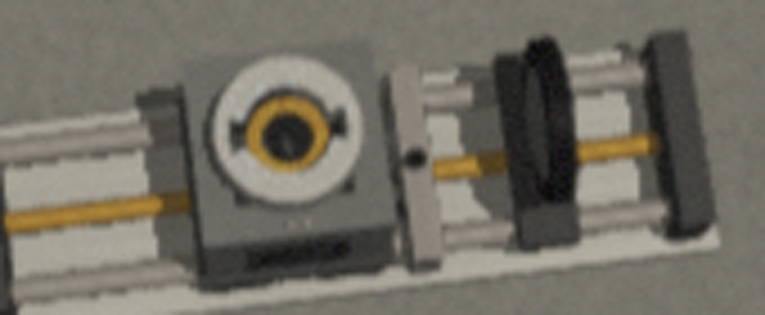

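View pics/s3.png

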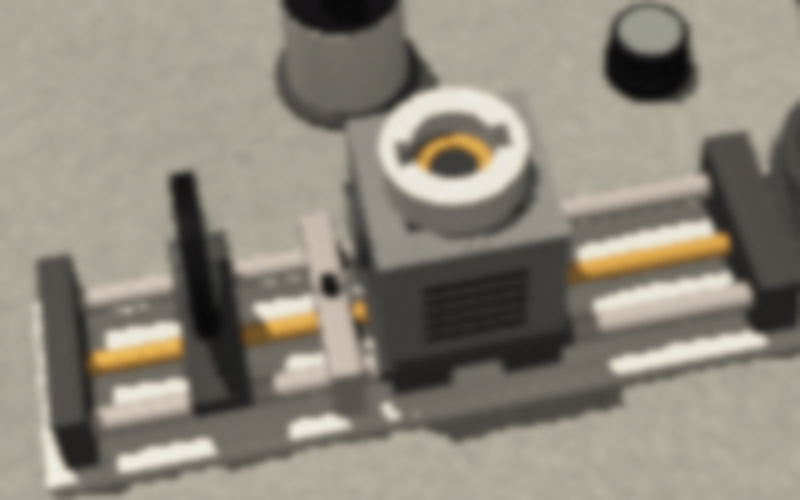

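```bash
python3 circ.py -282 9 5|sed 's/np.float64(\([^)]*\))/\1/g';python3 circ.py -327 5 9|sed 's/np.float64(\([^)]*\))/\1/g'
```

```text
[[0, 0.03, 0.71, 0], [0, -0.05, 1.41, 0], [0, -0.24, 2.09, 0], [0, -0.53, 2.73, 0], [0, -0.92, 3.32, 0]] -327.0
[[0, -0.25, 0.3, 0], [0, -0.53, 0.57, 0], [0, -0.84, 0.82, 0], [0, -1.16, 1.05, 0], [0, -1.5, 1.24, 0], [0, -1.86, 1.4, 0], [0, -2.23, 1.53, 0], [0, -2.61, 1.63, 0], [0, -3.0, 1.7, 0]] -372.0
```

Request:
drive_tool:
  motion:
    - [0,0.03,0.71,0]
    - [0,-0.05,1.41,0]
    - [0,-0.24,2.09,0]
    - [0,-0.53,2.73,0]
    - [0,-0.92,3.32,0]
    - [0,-0.92,3.32,0]

```text
time: 5.77
ee_pos: [0.6314, 0.248, 0.118]
eef_rot: [0.118, 0.697, -0.117, 0.698]
ft_force: [2.7, -0.3, 5.6]
width: 0.0191
```

Request:
drive_tool:
  motion:
    - [0,-0.25,0.3,0]
    - [0,-0.53,0.57,0]
    - [0,-0.84,0.82,0]
    - [0,-1.16,1.05,0]
    - [0,-1.16,1.05,0]

```text
time: 6.18
ee_pos: [0.637, 0.2341, 0.118]
eef_rot: [0.118, 0.697, -0.117, 0.698]
ft_force: [0.9, 0.2, 6.7]
width: 0.0193
```

```bash
python3 - <<'E'
from h import *
s=r.read_state();p=s['ee_pos'];d=p[:2]-[.592,.2255];print(p,s['ft_force'],s['width'],np.degrees(np.arctan2(d[1],d[0])),np.hypot(*d))
t=np.ascontiguousarray(r.camera('scene')[:,:,::-1]);crop(t,200,220,400,345,4,'pics/s4.png')
E
```

```text
[0.6370411  0.23409956 0.11798026] [0.91083425 0.2194253  6.67067244] 0.01929636524439692 10.80922473311157 0.04585469317571897
```

View pics/s4.png

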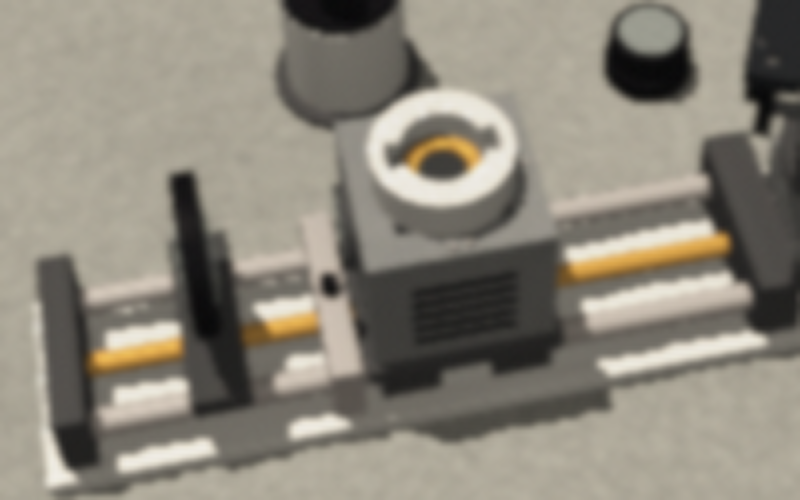

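The house has advanced (carriage edge at about x=378 in the crop, stop face at about 367), so only a few mm of gap remain. I'll continue in small steps.

```bash
python3 circ.py -347 4 16|sed 's/np.float64(\([^)]*\))/\1/g'
```

```text
[[0, -0.27, 0.16, 0], [0, -0.55, 0.29, 0], [0, -0.85, 0.41, 0], [0, -1.14, 0.51, 0], [0, -1.45, 0.59, 0], [0, -1.76, 0.64, 0], [0, -2.07, 0.67, 0], [0, -2.38, 0.68, 0], [0, -2.7, 0.67, 0], [0, -3.01, 0.64, 0], [0, -3.32, 0.59, 0], [0, -3.63, 0.51, 0], [0, -3.92, 0.41, 0], [0, -4.21, 0.29, 0], [0, -4.5, 0.16, 0], [0, -4.77, 0.0, 0]] -411.0
```

Request:
drive_tool:
  motion:
    - [0,-0.27,0.16,0]
    - [0,-0.55,0.29,0]
    - [0,-0.85,0.41,0]
    - [0,-1.14,0.51,0]
    - [0,-1.14,0.51,0]

```text
time: 6.65
ee_pos: [0.6379, 0.2272, 0.1181]
eef_rot: [0.119, 0.697, -0.113, 0.698]
ft_force: [6.6, 14.7, -0.1]
width: 0.0195
```

```bash
python3 - <<'E'
from h import *
s=r.read_state();p=s['ee_pos'];d=p[:2]-[.592,.2255];print(p,s['ft_force'],s['width'],np.degrees(np.arctan2(d[1],d[0])),np.hypot(*d))
t=np.ascontiguousarray(r.camera('scene')[:,:,::-1]);crop(t,270,220,360,345,6,'pics/s5.png')
t=np.ascontiguousarray(r.camera('top')[:,:,::-1]);crop(t,280,170,450,240,4.5,'pics/t5.png')
E
```

```text
[0.63787959 0.22718843 0.11808886] [ 6.59093315 14.69136235 -0.10641702] 0.01948488807809829 2.107606097948072 0.04591064418834195
```

View pics/s5.png

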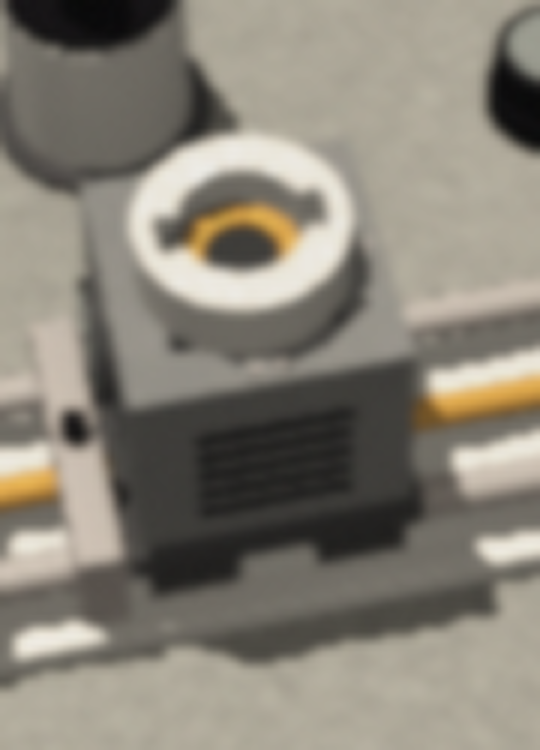

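View pics/t5.png

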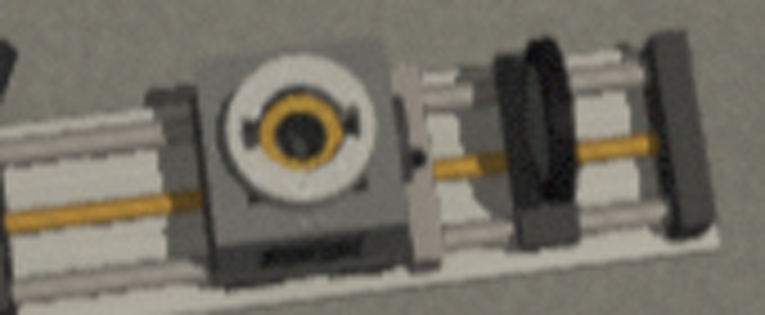

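Force is up and motion has stalled at a knob angle of 2°. I'll push a little further to confirm it is the stop.

Request:
drive_tool:
  motion:
    - [0,-0.3,0.05,0]
    - [0,-0.5,0.08,0]
    - [0,-0.5,0.08,0]

```text
time: 7.0
ee_pos: [0.6377, 0.2258, 0.1183]
eef_rot: [0.119, 0.696, -0.111, 0.699]
ft_force: [13.6, 24.9, -6.0]
width: 0.0193
```

```bash
python3 - <<'E'
from h import *
s=r.read_state();p=s['ee_pos'];d=p[:2]-[.592,.2255];print(p,s['ft_force'],s['width'],np.degrees(np.arctan2(d[1],d[0])),np.hypot(*d))
E
```

```text
[0.63769133 0.2257902  0.11825745] [13.63620415 24.90952573 -6.02629262] 0.019271553850449128 0.3638977810207147 0.04569224925928963
```

Request:
drive_tool:
  motion:
    - [0,0.3,-0.15,0]
    - [0,0.6,-0.35,0]
    - [0,0.6,-0.35,0]

```text
time: 7.25
ee_pos: [0.6375, 0.2281, 0.1182]
eef_rot: [0.118, 0.695, -0.114, 0.7]
ft_force: [15.5, 13.0, -5.7]
width: 0.0193
```

Request:
drive_tool:
  motion:
    - [0,0,0,0]
    - [0,0,0,0]
    - [0,0,0,0]
    - [0,0,0,0]
  grip: 110

```text
time: 7.58
ee_pos: [0.6346, 0.223, 0.1167]
eef_rot: [0.117, 0.698, -0.118, 0.697]
ft_force: [0.7, -0.1, -0.8]
width: 0.0383
```

Request:
drive_tool:
  motion:
    - [-1,0,0,0]
    - [-3,0,0,0]
    - [-6,0,0,0]
    - [-9,0,0,0]
    - [-12,0,0,0]
    - [-12,0,0,0]

```text
time: 8.08
ee_pos: [0.6372, 0.2237, 0.2451]
eef_rot: [0.119, 0.695, -0.116, 0.7]
ft_force: [-0.2, -0.5, 0.2]
width: 0.0492
```

```bash
python3 - <<'E'
from h import *
s=r.read_state();p=s['ee_pos'];print(p,s['ft_force'],s['width'],s['joint_positions'].round(2))
t=np.ascontiguousarray(r.camera('top')[:,:,::-1]);crop(t,210,170,450,320,3.3,'pics/t6.png')
i=r.camera('wrist')[:,:,::-1];cv2.imwrite('pics/w6.png',i)
rel([.43,-.035,.24],82)
E
```

```text
[0.63722813 0.22365139 0.24505477] [-0.20918382 -0.52688892  0.17228808] 0.049236683254318195 [-0.57  0.44  0.23  1.33 -0.1   1.38  0.9 ]
cm [ -0.13 -31.14 -10.97] yaw 70.89 twist -2.223
```

View pics/t6.png

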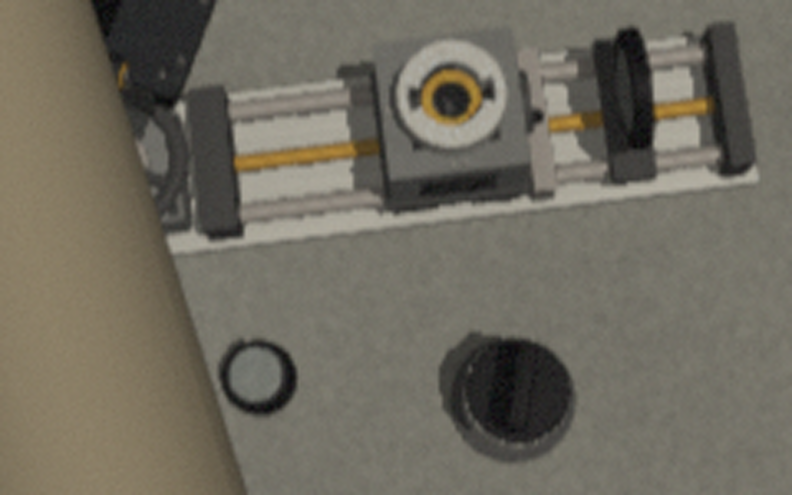

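View pics/w6.png

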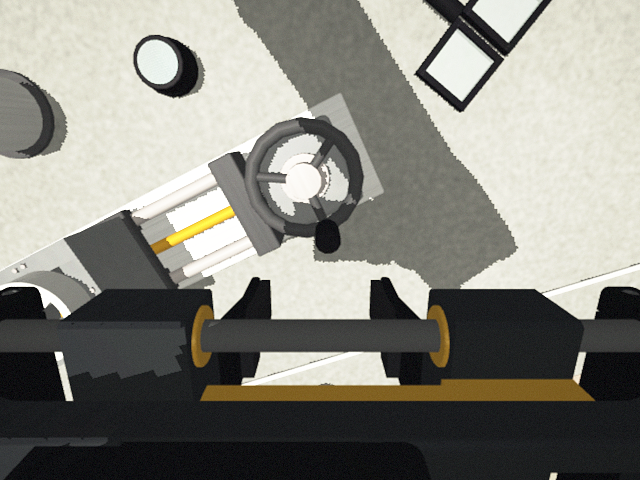

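```bash
python3 - <<'E'
from h import *
T=r.calibration('top');print(at(T,210+451/3.3,170+95/3.3,.15))
rel([.655,.005,.26],82)
E
```

```text
[0.61687642 0.00141119 0.15      ]
cm [ -2.08 -19.99   8.98] yaw 70.89 twist -2.223
```

Request:
drive_tool:
  motion:
    - [-1.5,-4,1.8,-0.5]
    - [-1.5,-8,3.6,-1.0]
    - [-1.5,-12,5.4,-1.5]
    - [-1.5,-16,7.2,-2.2]
    - [-1.5,-20,9,-2.2]
    - [-1.5,-20,9,-2.2]
    - [-1.5,-20,9,-2.2]
    - [-1.5,-20,9,-2.2]

```text
time: 8.85
ee_pos: [0.6542, 0.004, 0.2514]
eef_rot: [0.051, 0.706, -0.051, 0.705]
ft_force: [0.2, 0.3, 0.9]
width: 0.0496
```

```bash
python3 - <<'E'
from h import *
import pickle
s=r.read_state();print(s['ee_pos'],s['joint_positions'].round(2))
c=r.calibration('wrist');i=r.camera('wrist')[:,:,::-1];cv2.imwrite('pics/w7.png',i)
pickle.dump(c,open('w7.pkl','wb'))
rel([.50,-.035,.24],82)
E
```

```text
[0.65419046 0.00404599 0.25141948] [-0.29  0.4   0.29  1.37 -0.11  1.39  1.43]
cm [  1.18  -6.22 -14.7 ] yaw 81.92 twist -0.016
```

View pics/w7.png

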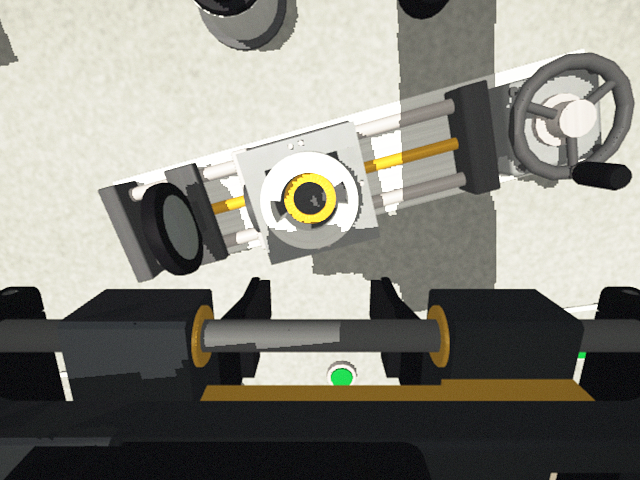

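```bash
python3 - <<'E'
from h import *
crop(cv2.imread('pics/w7.png'),220,110,400,270,4.4,'pics/w7c.png')
E
```

```text
(no output)
```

View pics/w7c.png

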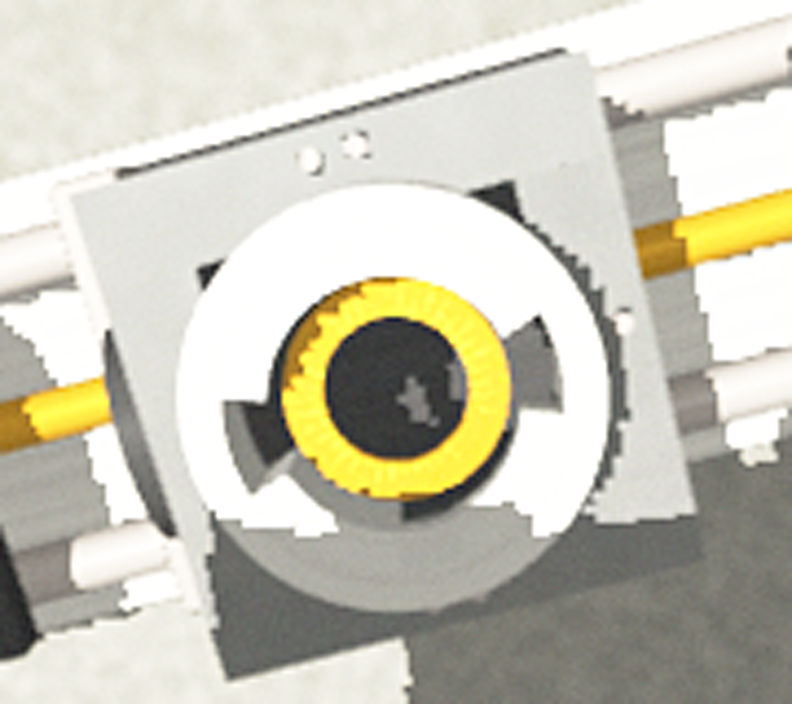

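Request:
drive_tool:
  motion:
    - [0,-1,-2.9,0]
    - [0,-2,-5.8,0]
    - [0,-3,-8.7,0]
    - [0,-4.5,-11.7,0]
    - [0.5,-6.2,-14.7,0]
    - [0.5,-6.2,-14.7,0]
    - [0.5,-6.2,-14.7,0]
    - [0.5,-6.2,-14.7,0]

```text
time: 9.57
ee_pos: [0.5009, -0.0337, 0.2478]
eef_rot: [0.049, 0.705, -0.049, 0.706]
ft_force: [-0.2, -0.2, -0.2]
width: 0.0496
```

```bash
python3 - <<'E'
from h import *
import pickle
s=r.read_state();print(s['ee_pos'],s['joint_positions'].round(2))
c=r.calibration('wrist');i=np.ascontiguousarray(r.camera('wrist')[:,:,::-1]);cv2.imwrite('pics/w8.png',i)
pickle.dump(c,open('w8.pkl','wb'))
print(px(c,[.44,-.04,.078]))
E
```

```text
[ 0.50090319 -0.03372586  0.24775285] [-0.3   0.05  0.29  1.79 -0.01  1.31  1.42]
(np.float64(303.01818017242994), np.float64(158.50580616141968))
```

View pics/w8.png

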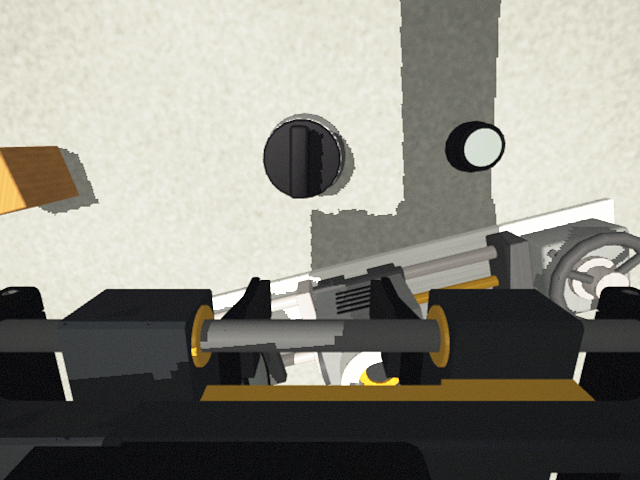

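```bash
python3 - <<'E'
from h import *
import pickle
c=pickle.load(open('w7.pkl','rb'))
f=lambda x,y,z:at(c,220+x/4.4,110+y/4.4,z)
print('collar',f(393.5,397,.15)); a=f(239,447,.15);b=f(550,363,.15);print(a,b,(a+b)/2,np.linalg.norm(a-b),np.degrees(np.arctan2(*(b-a)[1::-1])))
e1=f(60,190,.126);e2=f(575,52,.126);print('box edge yaw',np.degrees(np.arctan2(*(e2-e1)[1::-1])),np.linalg.norm(e2-e1))
crop(cv2.imread('pics/w8.png'),250,100,370,210,6,'pics/w8c.png')
E
```

```text
collar [0.61883898 0.00168861 0.15      ]
[ 0.62330317 -0.02418973  0.15      ] [0.61701566 0.02710453 0.15      ] [0.62015942 0.0014574  0.15      ] 0.05167817639737417 96.98829520321812
box edge yaw 96.12038991009965 0.08933407315930782
```

View pics/w8c.png

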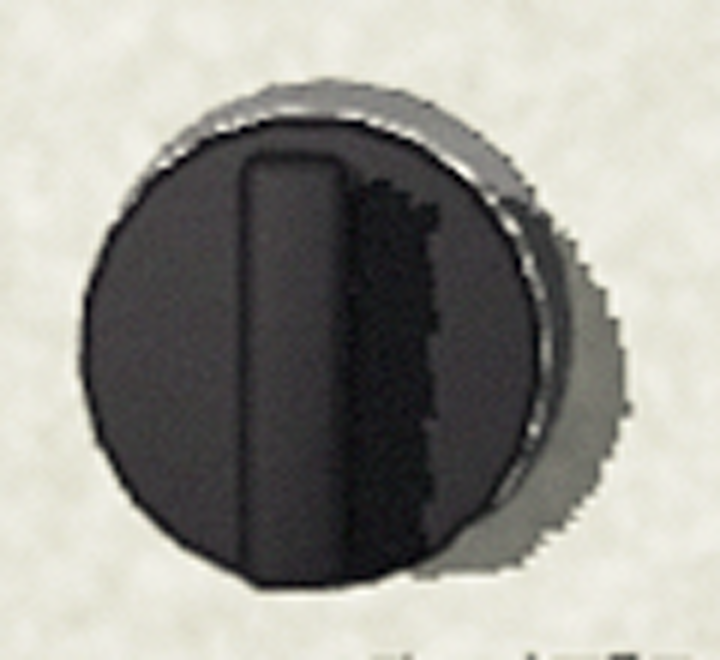

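```bash
python3 - <<'E'
from h import *
import pickle
c=pickle.load(open('w8.pkl','rb'))
f=lambda x,y,z:at(c,250+x/6,100+y/6,z)
print('flange',f(310,348,.078))
a=f(294,155,.122);b=f(297,585,.122);print('bar',a,b,(a+b)/2,np.linalg.norm(a-b),np.degrees(np.arctan2(*(b-a)[1::-1])))
m=(f(310,348,.078)+(a+b)/2)/2
rel([m[0],m[1],.105],np.degrees(np.arctan2(*(b-a)[1::-1]))+90)
E
```

```text
flange [ 0.4394148  -0.04109756  0.078     ]
bar [ 0.41467878 -0.03704271  0.122     ] [ 0.46661868 -0.04476142  0.122     ] [ 0.44064873 -0.04090206  0.122     ] 0.052510296166785264 -8.45278224150103
cm [14.26 -1.56 -5.97] yaw 82.07 twist 0.104
```

Request:
drive_tool:
  motion:
    - [0,-0.8,-3,0.1]
    - [0,-1.6,-5.9,0.1]
    - [2,-1.6,-5.9,0.1]
    - [5,-1.6,-5.9,0.1]
    - [8,-1.6,-5.9,0.1]
    - [11,-1.6,-5.9,0.1]
    - [13.2,-1.6,-5.9,0.1]
    - [14.2,-1.6,-5.9,0.1]
    - [14.2,-1.6,-5.9,0.1]
    - [14.2,-1.6,-5.9,0.1]

```text
time: 10.45
ee_pos: [0.4406, -0.0425, 0.106]
eef_rot: [0.052, 0.705, -0.053, 0.705]
ft_force: [0.3, 0.1, 0.9]
width: 0.0496
```

Request:
drive_tool:
  motion:
    - [0,0,0,0]
    - [0,0,0,0]
    - [0,0,0,0]
    - [0,0,0,0]
    - [0,0,0,0]
    - [0,0,0,0]
    - [0,0,0,0]
  grip: 255
  force: 45

```text
time: 11.03
ee_pos: [0.44, -0.0427, 0.1058]
eef_rot: [0.053, 0.705, -0.053, 0.705]
ft_force: [-0.4, 1.5, 1.8]
width: 0.0138
```

Request:
drive_tool:
  motion:
    - [-1,0,0,0]
    - [-3,0,0,0]
    - [-6,0,0,0]
    - [-9.5,0,0,0]
    - [-13,0,0,0]
    - [-16.5,0,0,0]
    - [-17,0,0,0]
    - [-17,0,0,0]
    - [-17,0,0,0]

```text
time: 11.78
ee_pos: [0.4395, -0.043, 0.2751]
eef_rot: [0.053, 0.705, -0.053, 0.705]
ft_force: [-0.2, -0.9, -2.8]
width: 0.0134
```

```bash
python3 - <<'E'
from h import *
s=r.read_state();print(s['ee_pos'],s['width'],s['ft_force'])
rel([.6195,.0016,.27],6.6)
E
```

```text
[ 0.43952736 -0.04298277  0.27511863] 0.013385212981714918 [-0.2168405  -0.86282879 -2.7689604 ]
cm [ 0.51  7.09 17.13] yaw 81.43 twist 14.965
```

Request:
drive_tool:
  motion:
    - [0,0.6,1.4,1.2]
    - [0,1.2,2.8,2.4]
    - [0,1.8,4.2,3.6]
    - [0,2.4,5.7,4.8]
    - [0,3.0,7.1,6.0]
    - [0,3.6,8.6,7.2]
    - [0,4.2,10,8.4]
    - [0,4.8,11.4,9.6]
    - [0,5.4,12.9,10.8]
    - [0,6.0,14.3,12.0]
    - [0,6.6,15.7,13.2]
    - [0,7.1,17.1,14.4]
    - [0,7.1,17.1,15]
    - [0,7.1,17.1,15]
    - [0,7.1,17.1,15]
    - [0,7.1,17.1,15]

```text
time: 13.12
ee_pos: [0.6188, 0.0016, 0.2745]
eef_rot: [0.47, 0.528, -0.471, 0.527]
ft_force: [0.2, 0.5, -1.4]
width: 0.0132
```

```bash
python3 - <<'E'
from h import *
s=r.read_state();print(s['ee_pos'],s['width'],s['ft_force'],s['joint_positions'].round(2))
rel([.6195,.0016,.25],6.6)
cv2.imwrite('pics/w9.png',r.camera('wrist')[:,:,::-1])
t=np.ascontiguousarray(r.camera('scene')[:,:,::-1]);crop(t,250,140,410,340,3,'pics/s9.png')
E
```

```text
[0.61884175 0.00155553 0.27450203] 0.01318226609563101 [ 0.19833022  0.47214919 -1.44348891] [-0.35  0.31  0.35  1.45 -0.11  1.41  0.12]
cm [2.45 0.07 0.  ] yaw 6.53 twist -0.014
```

View pics/w9.png

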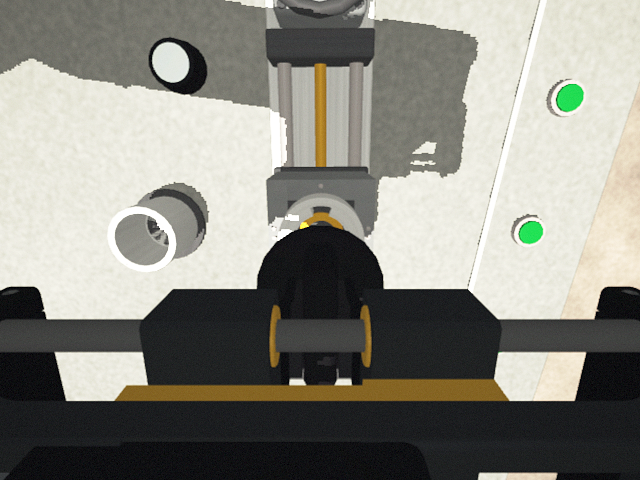

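View pics/s9.png

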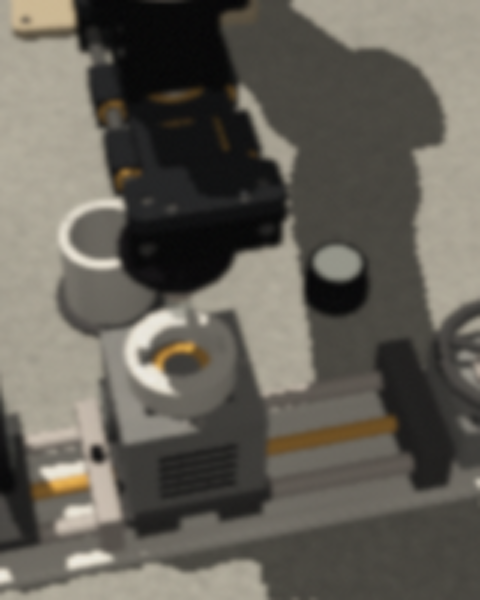

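Request:
drive_tool:
  motion:
    - [1.5,0.05,0,0]
    - [3,0.05,0,0]
    - [4.5,0.05,0,0]
    - [6.0,0.05,0,0]
    - [6.3,0.05,0,0]
    - [6.3,0.05,0,0]
    - [6.3,0.05,0,0]

```text
time: 13.8
ee_pos: [0.6202, 0.0018, 0.2134]
eef_rot: [0.471, 0.527, -0.471, 0.527]
ft_force: [0.4, 1.2, -1.9]
width: 0.0138
```

```bash
python3 - <<'E'
from h import *
s=r.read_state();print(s['ee_pos'],s['width'],s['ft_force'],s['torque'])
t=np.ascontiguousarray(r.camera('scene')[:,:,::-1]);crop(t,270,180,390,320,5,'pics/s10.png')
E
```

```text
[0.62020037 0.0018099  0.21336931] 0.013814546311282249 [ 0.3559104   1.16024944 -1.85554263] [-0.05987246  0.04415295  0.00152423]
```

View pics/s10.png

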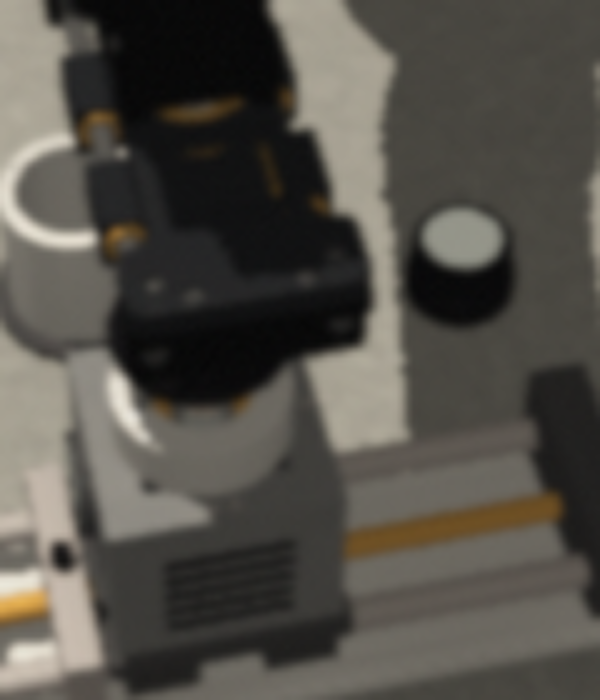

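The flange sits over the collar with the lamp inside and forces near zero. I'll ease it in.

Request:
drive_tool:
  motion:
    - [0.4,0,0,0]
    - [0.7,0,0,0]
    - [1.0,0,0,0]
    - [1.3,0,0,0]
    - [1.3,0,0,0]
    - [1.3,0,0,0]

```text
time: 14.35
ee_pos: [0.6199, 0.0019, 0.1993]
eef_rot: [0.471, 0.527, -0.471, 0.527]
ft_force: [-0.1, 0.1, -1.8]
width: 0.0136
```

Boss is in freely. Next, toward the spring.

Request:
drive_tool:
  motion:
    - [0.3,0,0,0]
    - [0.6,0,0,0]
    - [0.9,0,0,0]
    - [1.1,0,0,0]
    - [1.1,0,0,0]
    - [1.1,0,0,0]

```text
time: 14.85
ee_pos: [0.6202, 0.0019, 0.1889]
eef_rot: [0.471, 0.527, -0.471, 0.527]
ft_force: [-1.0, 1.2, 2.3]
width: 0.0138
```

Request:
drive_tool:
  motion:
    - [0.2,0,0,0]
    - [0.4,0,0,0]
    - [0.6,0,0,0]
    - [0.7,0,0,0]
    - [0.7,0,0,0]
    - [0.7,0,0,0]

```text
time: 15.35
ee_pos: [0.6202, 0.0019, 0.1837]
eef_rot: [0.472, 0.527, -0.471, 0.527]
ft_force: [-9.0, -0.2, 19.1]
width: 0.0138
```

Request:
drive_tool:
  motion:
    - [0.2,0,0,0]
    - [0.4,0,0,0]
    - [0.4,0,0,0]
    - [0.4,0,0,0]

```text
time: 15.68
ee_pos: [0.6203, 0.0019, 0.1836]
eef_rot: [0.472, 0.527, -0.47, 0.528]
ft_force: [-24.1, 0.9, 49.3]
width: 0.0134
```

Seated on the collar at TCP z = 0.1836. I'll ease the pressing to about 20 N, then turn.

Request:
drive_tool:
  motion:
    - [-0.4,0,0,0]
    - [-0.4,0,0,0]
    - [-0.4,0,0,0]

```text
time: 15.93
ee_pos: [0.6204, 0.0019, 0.1838]
eef_rot: [0.472, 0.527, -0.47, 0.528]
ft_force: [-7.7, 0.5, 19.5]
width: 0.0134
```

```bash
python3 - <<'E'
from h import *
s=r.read_state();print(s['ee_pos'],s['width'],s['ft_force'],s['torque']);rel([.62,.0019,.183],6.9)
E
```

```text
[0.6204053  0.0018936  0.18376902] 0.013435343811127405 [-7.68635932  0.45887013 19.48806573] [-0.01958966  1.93662515 -0.01176528]
cm [ 0.08 -0.04 -0.01] yaw 6.43 twist -0.093
```

Request:
drive_tool:
  motion:
    - [0,0,0,0.5]
    - [0,0,0,1]
    - [0,0,0,1.5]
    - [0,0,0,2]
    - [0,0,0,2.5]
    - [0,0,0,3]
    - [0,0,0,3.5]
    - [0,0,0,4]
    - [0,0,0,4.5]
    - [0,0,0,4.5]

```text
time: 16.77
ee_pos: [0.6208, 0.0021, 0.1837]
eef_rot: [0.566, 0.424, -0.565, 0.425]
ft_force: [-5.8, 0.5, 17.3]
width: 0.0136
```

Request:
drive_tool:
  motion:
    - [0,0,0,0.5]
    - [0,0,0,1]
    - [0,0,0,1.5]
    - [0,0,0,2]
    - [0,0,0,2.5]
    - [0,0,0,3]
    - [0,0,0,3.5]
    - [0,0,0,4]
    - [0,0,0,4.5]
    - [0,0,0,4.5]
    - [0,0,0,4.5]
    - [0,0,0,4.5]

```text
time: 17.77
ee_pos: [0.6208, 0.002, 0.1838]
eef_rot: [0.638, 0.307, -0.636, 0.307]
ft_force: [-5.5, 0.1, 17.6]
width: 0.0137
```

```bash
python3 - <<'E'
from h import *
s=r.read_state();print(s['ee_pos'],s['width'],s['ft_force'],s['torque'],abs(s['joint_vel']).max());rel([.62,.0019,.183],-38.4)
cv2.imwrite('pics/w11.png',r.camera('wrist')[:,:,::-1])
t=np.ascontiguousarray(r.camera('scene')[:,:,::-1]);crop(t,240,160,400,320,4,'pics/s11.png')
t=np.ascontiguousarray(r.camera('top')[:,:,::-1]);cv2.imwrite('pics/t11.png',t)
E
```

```text
[0.620827   0.00196922 0.18377656] 0.013659440574321686 [-5.47569658  0.1283077  17.60923355] [0.00777532 1.46260098 0.0122383 ] 0.001755072575627856
cm [ 0.08 -0.06  0.06] yaw -38.57 twist -0.033
```

View pics/w11.png

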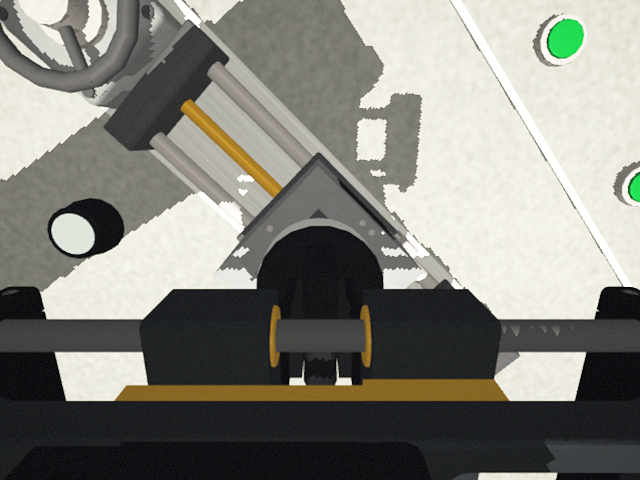

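View pics/s11.png

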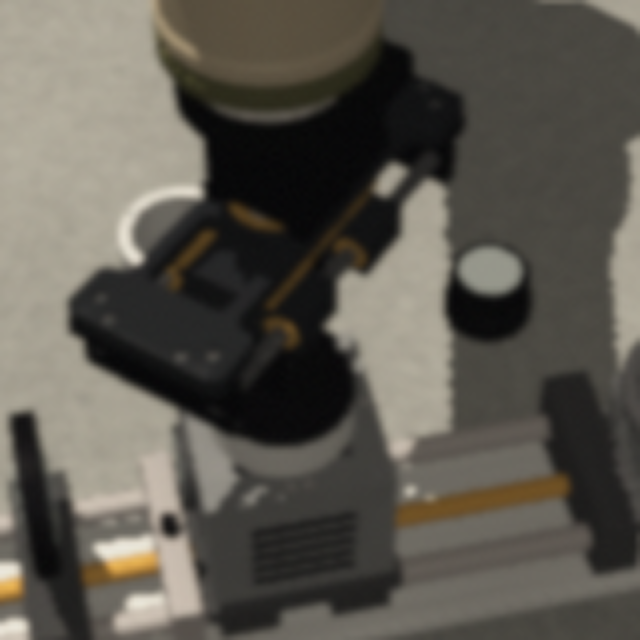

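View pics/t11.png

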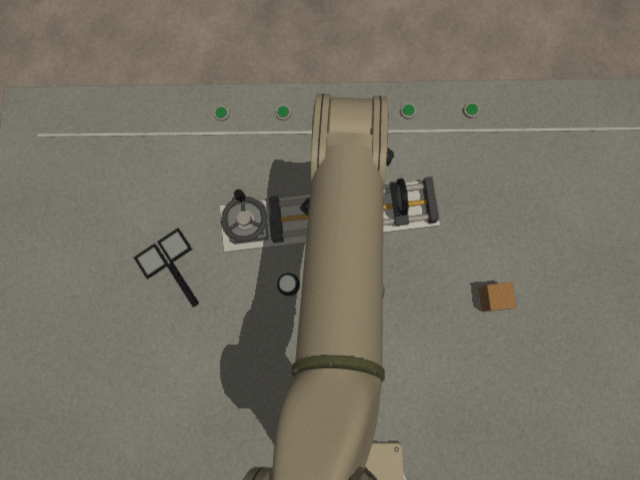

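```bash
python3 - <<'E'
from h import *
import pickle
crop(cv2.imread('pics/t11.png'),210,180,275,255,8,'pics/t11c.png')
crop(cv2.imread('pics/w6.png'),230,100,390,270,4.5,'pics/w6c.png')
E
```

```text
(no output)
```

View pics/t11c.png

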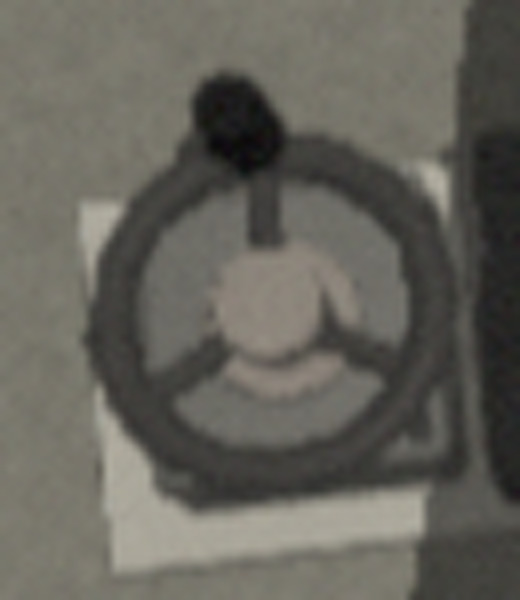

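```bash
python3 - <<'E'
from h import *
T=r.calibration('top');f=lambda x,y,z:at(T,210+x/8,180+y/8,z)
w=f(273,312,.08);k=f(228,108,.132);b=f(252,150,.095)
for q in (k,b): d=q-w;print(d,np.degrees(np.arctan2(d[1],d[0])))
C=r.calibration('scene')
print(r.read_state()['time'])
E
```

```text
[0.04384535 0.00388314 0.052     ] 5.061164369438333
[0.04178735 0.0041558  0.015     ] 5.679453141259195
17.9167
```

View pics/w6c.png

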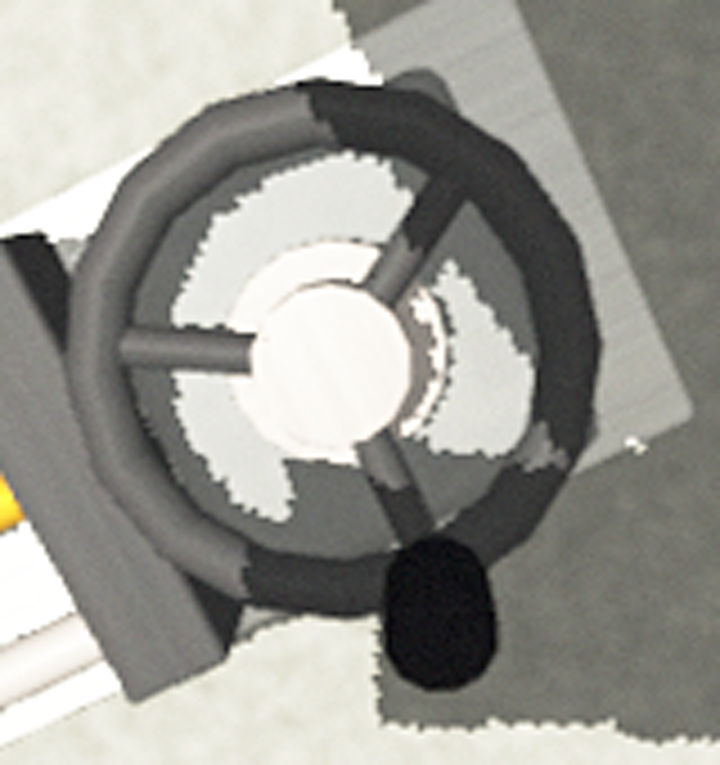

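```bash
python3 - <<'E'
from h import *
import pickle
c=pickle.load(open('w1.pkl','rb'));c=dict(c);c['xyz']=c['xyz']+np.array([.63723,.22365,.24505])-np.array([.61043,.23516,.27002])
f=lambda x,y,z:at(c,230+x/4.5,100+y/4.5,z)
w=f(335,347,.08);k=f(441,634,.131);k2=f(440,612,.112)
for q in(k,k2):d=q-w;print(w,d,np.degrees(np.arctan2(d[1],d[0])),np.hypot(*d[:2]))
s=r.read_state();print(s['ft_force'],s['ee_pos'])
E
```

```text
[0.59106679 0.22541923 0.08      ] [0.04705344 0.00449077 0.051     ] 5.4517784812369605 0.04726724984278687
[0.59106679 0.22541923 0.08      ] [0.04834989 0.00427295 0.032     ] 5.050426397833335 0.04853833502201809
[-5.62353901  0.64584898 16.90125677] [0.62082339 0.00198171 0.18375239]
```

```bash
python3 -c "
from h import *
print(r.close_job())"
```

```text
the job is handed in; nothing more can be done
None
```

I wound the handwheel clockwise about 405–410° until the lamp house came up against the stop block. I then put the lamp cap in the collar, pressed it home, turned it half-way, and handed the job in while holding it there. The simulated clock stood at about 18 s of the 72 s allowed.

**Lamp house:** When I pushed further at the stop, the force at the knob rose to about 25 N with almost no movement. The images after release show the house against the block. The knob rested about 3–5° short of its angle under full push, by two pictures. That is within my measuring error and at most about 0.3 mm of travel, but I could not rule out a gap that small.

**Cap:** It went into the collar without resistance and met the spring. It then stopped firmly at tool height 0.1837 m, which matches the flange sitting on the collar. While I was finding that seat, the press briefly reached about 49 N down and 24 N sideways at the wrist. That is below the 120 N wrist limit, and the force went through the held cap, not the gripper's body. I eased it back straight away.

**Final hold:**

| Check | Reading at the end |
|---|---|
| Turn from the rails | about 45° clockwise (bar at yaw 51°, rails at about 97°) |
| Height | unchanged during the turn, so no click |
| Upward reaction at the wrist | about 17 N |
| Sideways force left | about 5.5 N |
| Grip | 45 N set, bar held at 13.7 mm opening |
| Joint speeds | about zero |

In the last pictures the lens cell, lamp box and viewer look where they started. The stand was mostly hidden behind the arm in those pictures.

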